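# Load the top-hat kiln and set its control

## Robot

A 6-joint arm with a two-finger parallel gripper is mounted at the origin on the work surface. World frame = base frame: x ahead of the robot, y to its left, z up, the work surface at z = 0. Lengths are in mm, angles in rad, forces in N, time in s.
With the tool pointing down it reaches from about 275 to 825 mm from the base axis. Payload 5.2 kg.
Tool frame: the origin (TCP) lies at the very end of the fingers, on their centre line; the grasp point (between the pads) lies 19 mm behind it; z points along the fingers, y is the line along which they close (so a half turn about z gives the same grasp; the last joint's range is limited). The gripper opens to 93 mm and grips with 3 to 60 N. Pads are 15 mm wide; open, the fingers measure 128 mm over their backs; the gripper's body (75 mm by 188 mm) begins 65 mm behind the grasp point.
Start: joints at [0.939, 0.259, 1.535, -0, 1.348, -0.203], TCP at [228.658, 500.22, 218.653] pointing down, gripper open.
Joint ranges: [-3.14, 3.14], [-0.91, 2.08], [0.19, 2.58], [-1.22, 4.36], [0.22, 2.71], [-3.12, 3.12]. Speed limits (rad/s): [2.57, 2.57, 3.14, 3.14, 3.14, 3.14].

## Interface

Orientations are given as a unit quaternion [x, y, z, w].
In Python, from plant import env gives the robot as it stands. The module is installed in compiled form; this text tells all that it offers.
- The arm moves only by the shell command python3 -m handwheel 'ROWS' [FORCE]. ROWS is JSON, a list of rows, each a list of 5 numbers: the shift along the tool's x, y, z in m, then the turn about the tool's z in degrees, then the finger opening in m, from 0 to 0.093. In form: [[x, y, z, roll, gripper], ...]. A call has 1 to 5 rows; each row is the pose to reach, as a shift and turn from the pose commanded when the call began, along the tool's axes at that moment; what a row does not reach only later rows make up. A row lasts 1/12 s, in which the tool goes at most 41.7 mm and 7.16 degrees, less where a joint would pass 70% of its speed; a pose out of reach is approached as far as the arm can. A call with a gripper value outside its range is refused whole. The fingers move at their own pace and stop on an object; FORCE is the grip in N (left out, the last holds). Time passes only in rows, so rows that repeat a pose let the fingers close. It gives the time, the measured TCP pose, the force, the opening and the grip force at its end, in the units of the state.
- env.get_state(): the state, without advancing time (a new reading comes with each control period).
- env.capture(name): name is "scene" or "top" or "wrist"; returns a dict with "frame" (384x512x3 uint8, red, green, blue), "camera_matrix" (3x3 intrinsics, pixels), "R" (3x3) and "t" (3): a world point X has camera coordinates R X + t; the wrist camera has in their place "hand_eye" (4x4, takes a point from camera to tool coordinates, whose origin is the TCP and whose axes are the flange's). Camera axes: x right, y down, z forward; pixel columns grow to the right and rows downward; lengths in mm; the calibration is good to about 2 mm. A picture is of the moment at which its call begins: read the wrist's pose just before it. There is no depth.
- env.hand_in(): hands the job in; it is judged then, once.
The state is a dict: "time": time; "joint_pos": joint angles; "joint_vel": joint speeds; "tau": joint torques, N m; "tcp_pos": TCP position; "ee_rot": TCP orientation; "force": force on the tool from outside, world axes, zero at the start; "torque": the same for the moment, N m; "gripper_width": opening from 0.0 (shut) to 1.0 (fully open); "gripper_force": force on a finger pad.
Only numpy, scipy, OpenCV 4.12 (cv2) and the standard library are available. Lean on these libraries where they do the work, as an engineer would, in place of code of your own. Each camera call takes 0.05 s, during which the arm holds its last target. There are 200 camera calls.

## Task

Load the small kiln for a bisque firing: on its hearth stands the terracotta bowl; nest the plain pot inside the bowl, then the slim handleless cup inside the pot, each standing upright on the floor of the one before, and set the steel hat over the stack so that its rim sits flat on the kiln all round. Last, turn the control knob on the sloping console until its pointer lines up with the one long mark, and let go. The ware is unfired and brittle, so set everything down gently, do not drop it, and leave the other things on the table where they are.

Things in the scene. Friction and masses are not known exactly. Their poses are not given: they have to be found in the camera images.
- kiln: Fixed grey kiln. Chassis 220 mm deep (x) by 410 wide (y -200 to +210), flat top 50 mm above the table. Origin: on the table under the chassis; at yaw 0 x points away from the robot, y left, z up. On its left a round white hearth slab, 136 mm across, 8 mm high, centred 105 mm to +y; the bowl stands on it, the hat's rim goes on the steel top around it.
- console: Console on the kiln's right, 130 mm wide, fixed to it; its aluminium control panel slopes. Origin: middle of the panel's face, on the knob's axis, at kiln x 0, y -125, z 111 mm. z: out of the panel, leaning 25 degrees from vertical towards kiln -x (to the robot); x: up the slope; y: to the left. Panel 170 by 130 mm; its highest edge is 147 mm above the table.
- seat (a point): Centre of the hearth at the level of the steel top (50 mm above the table), the place for the hat's origin; axes as the kiln's.
- knob (a joint): Angle of the black control knob, rad; 0 = off (pointer at the dot, lower left), grows clockwise seen facing the panel, up to 4.71. The long mark, just right of the dial's top, is at 2.83. Starts 0.7 to 1.45 rad short of it, stays where left, takes about 0.08 N m to turn. The pointer lies 2.356 - value rad anticlockwise from up-slope.
- knob_grip (a point): Point to grip: on the knob's axis, 31 mm out from the panel; its z is the axis, out of the panel; it turns with the knob. Knob: round skirt 60 mm across, up to 10 mm out from the panel, and on it a grip bar 15 mm wide, 56 mm long, from 10 to 40 mm out; a pointed nose and a white line on top mark the pointer end.
- pointer (a point): Tip of the pointer on top of the grip bar, 33 mm from the knob's axis and 40 mm out from the panel.
- long_mark (a point): Middle of the one long black mark on the panel (21 mm long, 5 mm wide; the other scale marks are 6 mm long), 45 mm from the knob's axis; its x is up the slope, y to the left along the panel, z out of the panel.
- bowl: Terracotta bowl, 124 mm across the rim, 52 mm high, inner floor 7 mm above its underside and about 74 mm across, already on the hearth. Origin: centre of its underside, z up. 0.3 kg.
- pot: Plain terracotta pot without handle, 68 mm across its upright collar (the top 20 mm), 64 mm high, foot 54 mm across, wall 5 mm, inner floor 6 mm above its underside, mouth 58 mm. Origin: centre of its underside, z up. 0.18 kg. In the bowl its rim stands 19 mm above the bowl's rim.
- cup: Slim terracotta cup without handle, 46 mm across its upright top 24 mm, 74 mm high, foot 36 mm across, wall 4 mm. Origin: centre of its underside, z up. 0.11 kg. In the pot its rim stands 16 mm above the pot's rim.
- hat: Kiln hat: round steel bell, open below, 192 mm across and 124 mm high outside, bore 156 mm across and 102 mm deep, with a wooden carrying bar on posts over its top. Origin: centre of its bottom rim, z up. 0.75 kg. Starts on the table, to the robot's left.
- hat_bar (a point): Middle of the carrying bar, 159 mm above the hat's rim; the bar is 120 mm long along this point's x, 22 mm wide and 22 mm high, with 24 mm of free space below it.
- mug: Bystander: terracotta mug with a handle, 72 mm across, 85 mm high. Origin: centre of its underside.
- jar1: Bystander: blue paint jar, 48 mm across, 70 mm high. Origin: centre of its underside.
- jar2: Bystander: green paint jar, 48 mm across, 70 mm high. Origin: centre of its underside.
- jar3: Bystander: white jar, 72 mm across, 90 mm high. Origin: centre of its underside.
- brush: Bystander: wooden paint brush, 180 mm long along its x, lying in front of the kiln. Origin: under its middle.
Mind the look-alikes: they are no part of the job. Leave any yellow look-alike of the pot alone.

How it is judged:
By the outcome, as a careful person would: the job done as asked, in the order asked, and still so for the second after the job is handed in, with the robot touching nothing.
It also fails if it takes over 72 s, if anything falls off the work surface, if the arm or the gripper's body presses on something with over 40 N, if the wrist force passes 120 N, or if a joint passes its speed limit or range.

## Working session

There is one attempt and no reset: what is moved stays moved. The work goes in short steps, Python scripts to look and compute and a shell command to move; the robot and the scene stay as the last step left them, time stands still between calls to the robot, and variables do not carry over. Pictures are saved under pics/ and viewed, at most 10 in all, crops included, and the job is handed in when it is done.

```bash
mkdir -p pics; cat > h.py <<'E'
import numpy as np, cv2
from scipy.spatial.transform import Rotation as Ro
from plant import env
def grab(n,save=None):
    s=env.get_state(); c=env.capture(n); K=np.array(c["camera_matrix"])
    if n=="wrist":
        H=np.array(c["hand_eye"]); R=Ro.from_quat(s["ee_rot"]).as_matrix()
        Rc=R@H[:3,:3]; o=R@H[:3,3]+np.array(s["tcp_pos"])
        Rw=Rc.T; t=-Rw@o
    else: Rw=np.array(c["R"]); t=np.array(c["t"])
    f=cv2.cvtColor(c["frame"],cv2.COLOR_RGB2BGR)
    if save:
        cv2.imwrite(f"pics/{save}.png",f); np.savez(f"pics/{save}.npz",K=K,R=Rw,t=t)
    return f,K,Rw,t
def load(n): d=np.load(f"pics/{n}.npz"); return d["K"],d["R"],d["t"]
def ray(n,px):
    K,R,t=load(n); d=R.T@np.linalg.inv(K)@np.array([*px,1.]); return -R.T@t,d/np.linalg.norm(d)
def atz(n,px,z): o,d=ray(n,px); return o+d*(z-o[2])/d[2]
def tri(*v):
    A=np.zeros((3,3));b=np.zeros(3);L=[ray(n,p) for n,p in v]
    for o,d in L: M=np.eye(3)-np.outer(d,d);A+=M;b+=M@o
    X=np.linalg.solve(A,b); return X,[round(float(np.linalg.norm((np.eye(3)-np.outer(d,d))@(X-o))),1) for o,d in L]
def proj(n,X):
    K,R,t=load(n); c=R@np.array(X,float)+t; return (K@c/c[2])[:2]
E
python3 - <<'E'
from h import *
np.set_printoptions(precision=2,suppress=True)
for n in("scene","top","wrist"):
    f,K,R,t=grab(n,n+"0"); print(n,K[0,0],-R.T@t,R[2])
    cv2.imwrite(f"pics/{n}0b.png",cv2.resize(f,(800,600),interpolation=cv2.INTER_CUBIC))
print(env.get_state())
E
```

```text
scene 434.8170100298658 [1544.32 -116.9   840.26] [-0.82  0.05 -0.58]
top 459.9614243720493 [ 280.82  -43.62 1555.44] [ 0.17 -0.   -0.99]
wrist 333.52047042110354 [154.44 534.09 384.26] [ 0.27 -0.12 -0.96]
{'time': 0.15, 'joint_pos': array([ 0.94,  0.26,  1.54,  0.  ,  1.35, -0.2 ]), 'joint_vel': array([-0., -0., -0., -0., -0.,  0.]), 'tau': array([  0.  , -43.76, -28.42,   0.07,   0.04,  -0.  ]), 'tcp_pos': array([228.42, 499.87, 217.99]), 'ee_rot': array([ 0.21,  0.98, -0.  , -0.  ]), 'force': array([ 0.78,  0.17, -1.2 ]), 'torque': array([0.01, 0.01, 0.01]), 'gripper_force': 0.0, 'gripper_width': 0.9990854665879381}
```

View pics/scene0b.png

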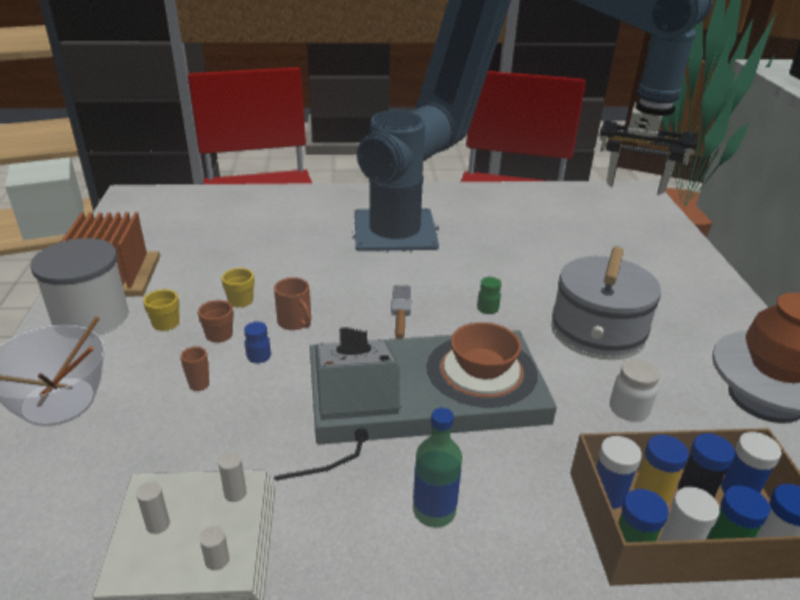

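View pics/top0b.png

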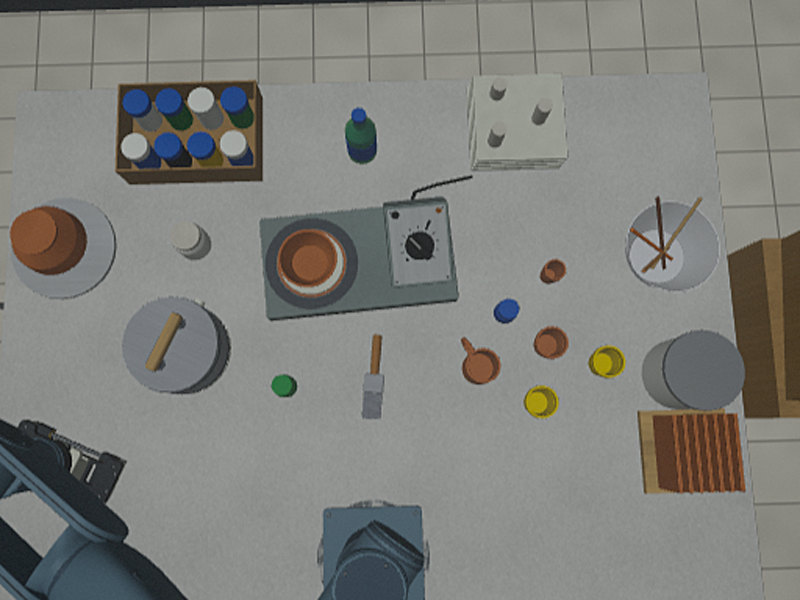

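Scene picture (800 px): terracotta candidates are the slim cup (195,368), pot without handle (216,320), handled mug (293,303); yellow look-alikes (162,308) and (238,286). Hat is at (606,305). In the top view: cup (553,270), pot (551,342), mug (481,365), yellow (541,401)/(607,361), hat bar (165,341), bowl (310,262), knob (419,246). The pot that fits is the handleless terracotta one; I confirm this in an enlarged crop.

```bash
cat > tile.py <<'E'
from h import *
def tiles(spec,out):  # spec: (img,x0,y0): 100x75 native -> 400x300, 4x
    T=[]
    for n,x0,y0 in spec:
        f=cv2.imread(f"pics/{n}.png")[y0:y0+75,x0:x0+100]
        g=cv2.resize(f,(400,300),interpolation=cv2.INTER_CUBIC)
        g=cv2.convertScaleAbs(g,alpha=1.4)
        for k in range(0,100,10):
            cv2.line(g,(4*k+2,0),(4*k+2,6),(255,0,255),1); 
            if k<75: cv2.line(g,(0,4*k+2),(6,4*k+2),(255,0,255),1)
        T.append(g)
    cv2.imwrite(f"pics/{out}.png",np.vstack([np.hstack(T[:2]),np.hstack(T[2:])]))
E
python3 -c "
from tile import *
tiles([('top0',300,160),('scene0',85,180),('top0',210,120),('top0',65,185)],'c1')
tiles([('scene0',260,195),('scene0',195,190),('scene0',345,150),('top0',150,125)],'c2')"
```

```text
(no output)
```

View pics/c1.png

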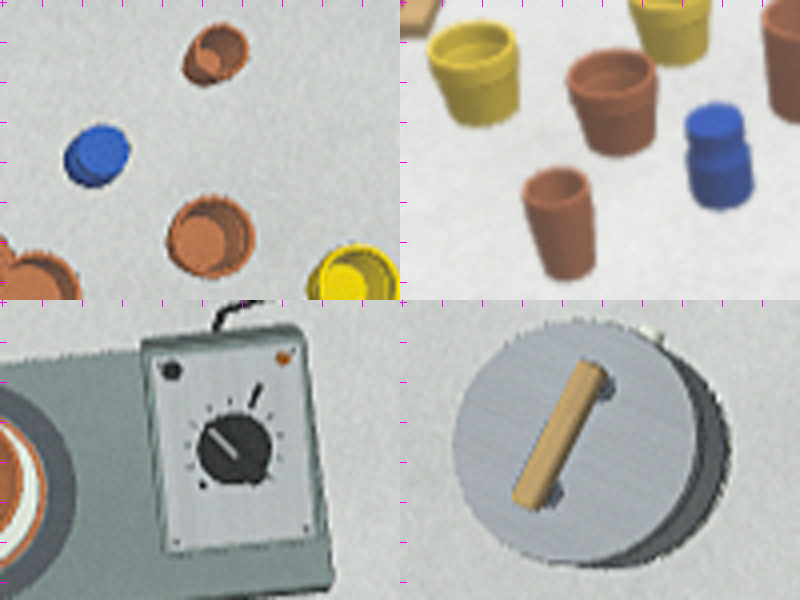

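View pics/c2.png

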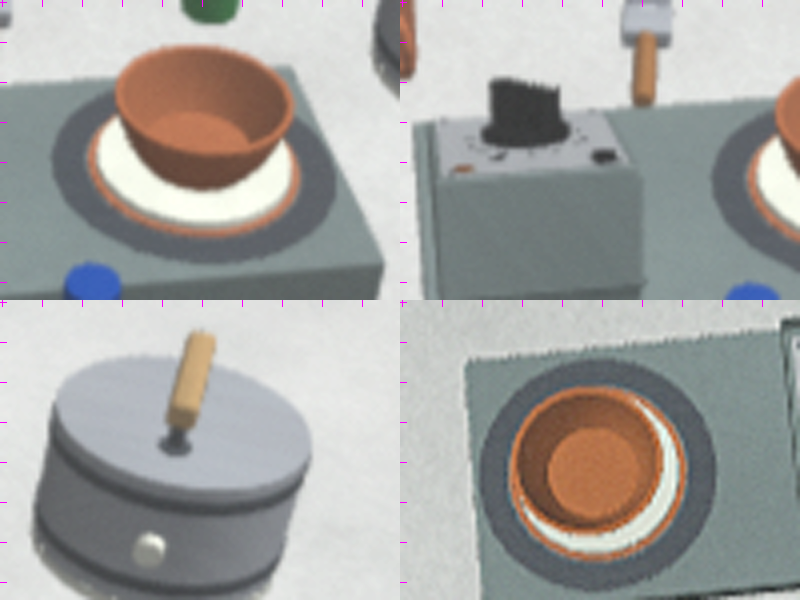

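The crops confirm it. The pot is in tile A at (212,237), terracotta, collared and without a handle; the yellow ones and the handled mug are different. The cup rim is at (219,53). The pointer points up-left, and the long mark is at (255,396).

```bash
python3 - <<'E'
from h import *
np.set_printoptions(precision=1,suppress=True)
def c(n,x0,y0,ox,oy,u,v): return (n,(x0+(u-ox+.5)/4-.5,y0+(v-oy+.5)/4-.5))
A=lambda u,v:c('top0',300,160,0,0,u,v); B=lambda u,v:c('scene0',85,180,400,0,u,v)
C=lambda u,v:c('top0',210,120,0,300,u,v); D=lambda u,v:c('top0',65,185,400,300,u,v)
E=lambda u,v:c('scene0',260,195,0,0,u,v); F=lambda u,v:c('scene0',195,190,400,0,u,v)
G=lambda u,v:c('scene0',345,150,0,300,u,v); H=lambda u,v:c('top0',150,125,400,300,u,v)
print('pot rim 64',tri(A(212,237),B(613,74)),atz(*A(212,237),64),atz(*B(613,74),64))
print('cup rim 74',tri(A(219,53),B(558.5,186)),atz(*A(219,53),74),atz(*B(558.5,186),74))
print('bar top 170',tri(D(560.5,433),G(192,370)))
a,b=atz(*D(596,363.5),170),atz(*D(525,502.5),170); print('bar ends',a,b,np.degrees(np.arctan2(*(a-b)[1::-1])),np.linalg.norm(a-b))
print('bowl rim 110',tri(H(588.5,460),E(204,98)),atz(*H(588.5,460),110))
h=atz(*H(598,474),50); print('ring',h, 'scene', atz(*E(194,157),50))
print('hat top disc', atz(*D(576,443),124))
# kiln yaw from seat and long mark (kiln frame)
a25=np.radians(25); O=np.array([0,-125,111]); ex=np.array([np.cos(a25),0,np.sin(a25)]); ez=np.array([-np.sin(a25),0,np.cos(a25)]); ey=np.array([0,1,0])
m=O+45*(np.cos(-.474)*ex+np.sin(-.474)*ey)
w=atz(*C(255,396),m[2]); print('mark local',m,'world',w)
d=(w-h)[:2]; l=(m-np.array([0,105,50]))[:2]
print('yaw deg',np.degrees(np.arctan2(d[1],d[0])-np.arctan2(l[1],l[0])),'dist',np.linalg.norm(d),np.linalg.norm(l))
for nm,p in [('kiln UL',H(466,358)),('kiln LR',C(333,585))]: print(nm,atz(*p,50))
print('pointer end',atz(*C(206,427),160),'line end',atz(*C(238,459),150))
E
```

```text
pot rim 64 (array([ 430.5, -382.7,   61.9]), [1.4, 1.4]) [ 430.4 -383.6   64. ] [ 433.9 -380.5   64. ]
cup rim 74 (array([ 580.9, -396.2,   72.5]), [1.1, 1.1]) [ 580.7 -397.    74. ] [ 582.9 -394.6   74. ]
bar top 170 (array([444.4, 392.3, 168.1]), [1.6, 1.6])
bar ends [496.2 364.3 170. ] [392.  415.5 170. ] -26.17269424668013 116.20949900099679
bowl rim 110 (array([615.2, 118.2, 110. ]), [1.7, 1.7]) [614.9 116.6 110. ]
ring [616.5 115.4  50. ] scene [606.2 120.4  50. ]
hat top disc [441.  392.2 124. ]
mark local [  36.3 -145.5  127.9] world [ 672.6 -131.4  127.9]
yaw deg 4.5667475665551525 dist 253.09480685128824 253.1544373594946
kiln UL [720.1 226.1  50. ]
kiln LR [ 530.5 -194.9   50. ]
pointer end [640.  -90.3 160. ] line end [ 616.  -114.9  150. ]
```

```bash
cat > go.py <<'E'
import sys; from h import *
def go(P):
    s=env.get_state(); R=Ro.from_quat(s["ee_rot"]).as_matrix(); p=np.array(s["tcp_pos"])
    v=R.T@(np.array(P)-p)/1000
    print("t",round(s["time"],2),"at",p.round(1),"F",np.array(s["force"]).round(1),"w",round(s["gripper_width"]*93,1),"gf",round(s["gripper_force"],1),"q",np.array(s["joint_pos"]).round(2),
     "\n yfinger deg",np.degrees(np.arctan2(R[1,1],R[0,1])).round(2),"z",R[:,2].round(3),"shift",v.round(4))
if __name__=="__main__": go([float(a) for a in sys.argv[1:4]])
E
python3 go.py 431 -383 218
```

```text
t 0.15 at [228.4 499.9 218. ] F [ 0.8  0.2 -1.2] w 92.9 gf 0.0 q [ 0.94  0.26  1.54  0.    1.35 -0.2 ] 
 yfinger deg 65.43 z [-0.001 -0.001 -1.   ] shift [-0.5514 -0.7187  0.0008]
```

```bash
H="python3 -m handwheel"
$H '[[-0.11,-0.144,0,0,0.093],[-0.11,-0.144,0,0,0.093],[-0.11,-0.144,0,0,0.093],[-0.11,-0.144,0,0,0.093],[-0.11,-0.144,0,0,0.093]]' 15
$H '[[-0.11,-0.144,0,0,0.093],[-0.11,-0.144,0,0,0.093],[-0.11,-0.144,0,0,0.093],[-0.11,-0.144,0,0,0.093],[-0.11,-0.144,0,0,0.093]]'
python3 go.py 431 -383 218
```

```text
time: 0.57
tcp_pos: [268.5, 319.5, 218.2]
ee_rot: [0.213, 0.977, -0.001, -0.0]
force: [0.0, 0.2, 0.7]
gripper_width: 1.001
gripper_force: 0.0
time: 0.98
tcp_pos: [309.4, 142.9, 218.6]
ee_rot: [0.214, 0.977, -0.001, 0.001]
force: [1.3, 0.1, -0.8]
gripper_width: 0.998
gripper_force: 0.0
t 0.98 at [309.4 142.9 218.6] F [ 1.3  0.1 -0.8] w 92.8 gf 0.0 q [ 0.1  -0.14  1.97 -0.    1.32 -1.03] 
 yfinger deg 65.26 z [ 0.001 -0.002 -1.   ] shift [-0.3305 -0.4267  0.0017]
```

```bash
H="python3 -m handwheel"
$H '[[-0.11,-0.142,0,0,0.093],[-0.11,-0.142,0,0,0.093],[-0.11,-0.142,0,0,0.093],[-0.11,-0.142,0,0,0.093],[-0.11,-0.142,0,0,0.093]]' >/dev/null
$H '[[-0.11,-0.142,0,0,0.093],[-0.11,-0.142,0,0,0.093],[-0.11,-0.142,0,0,0.093],[-0.11,-0.142,0,0,0.093],[-0.11,-0.142,0,0,0.093]]' >/dev/null
$H '[[-0.11,-0.142,0,0,0.093],[-0.11,-0.142,0,0,0.093],[-0.11,-0.142,0,0,0.093],[-0.11,-0.142,0,0,0.093],[-0.11,-0.142,0,0,0.093]]' >/dev/null
$H '[[0,0,0,0,0.093],[0,0,0,0,0.093]]' >/dev/null
python3 go.py 431 -383 218
python3 - <<'E'
from h import *
np.set_printoptions(precision=1,suppress=True)
f,*_=grab("wrist","w1")
for k,X in {'pot':(431,-383,64),'cup':(581,-396,74)}.items(): print(k,proj('w1',X))
cv2.imwrite("pics/w1b.png",cv2.resize(f,(800,600),interpolation=cv2.INTER_CUBIC))
E
```

```text
t 2.4 at [ 431.6 -377.5  217.7] F [ 0.9  0.7 -0.1] w 93.0 gf 0.0 q [-0.91  0.3   1.48  0.    1.36 -2.05] 
 yfinger deg 65.37 z [-0.001  0.002 -1.   ] shift [-0.0017 -0.0053 -0.0004]
pot [250.6 181.5]
cup [297.8 310.3]
```

View pics/w1b.png

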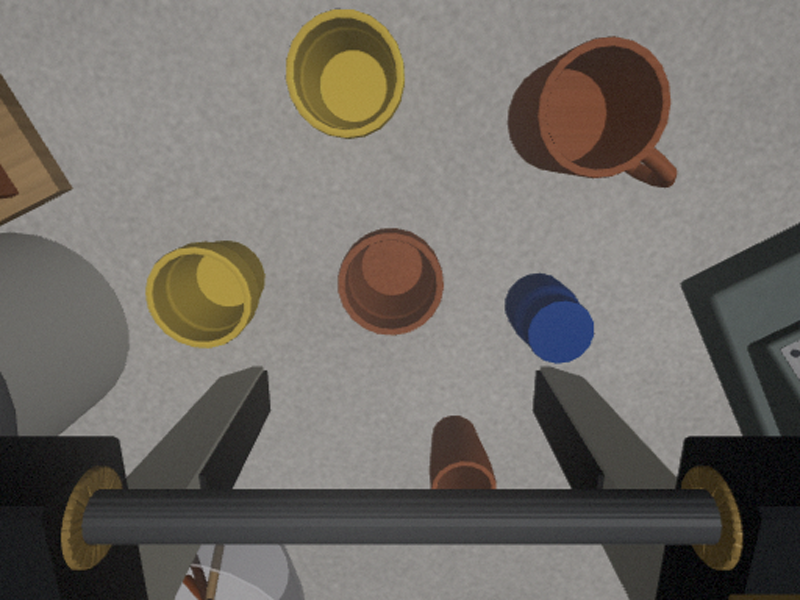

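Wrist view: pot rim centred at (390,281) of 800 px, within 1–2 mm of the prediction, with both fingers clear of it. The cup is at (463,485) and the yellow pots are clear.

```bash
H="python3 -m handwheel"
$H '[[-0.001,-0.0055,0.035,0,0.093],[-0.001,-0.0055,0.07,0,0.093],[-0.001,-0.0055,0.105,0,0.093],[-0.001,-0.0055,0.135,0,0.093],[-0.001,-0.0055,0.15,0,0.093]]' >/dev/null
$H '[[0,0,0.012,0,0.093],[0,0,0.0225,0,0.093],[0,0,0.0225,0,0.075],[0,0,0.0225,0,0.06],[0,0,0.0225,0,0.06]]' 15
$H '[[0,0,0,0,0.06],[0,0,0,0,0.06],[0,0,0,0,0.06],[0,0,0,0,0.06],[0,0,0,0,0.06]]'
python3 go.py 430 -383 45
```

```text
time: 3.28
tcp_pos: [431.2, -383.2, 47.4]
ee_rot: [0.212, 0.977, -0.001, 0.001]
force: [-0.5, -0.3, 0.7]
gripper_width: 0.837
gripper_force: 0.0
time: 3.7
tcp_pos: [431.2, -383.9, 47.5]
ee_rot: [0.213, 0.977, -0.001, 0.001]
force: [-0.3, 0.7, 7.0]
gripper_width: 0.744
gripper_force: 15.0
t 3.7 at [ 431.2 -383.9   47.5] F [-0.3  0.7  7. ] w 69.1 gf 15.0 q [-0.92  0.47  1.68  0.    0.99 -2.06] 
 yfinger deg 65.43 z [ 0.001 -0.002 -1.   ] shift [0.0015 0.0003 0.0025]
```

```bash
H="python3 -m handwheel"
$H '[[0,0,-0.008,0,0.06],[0,0,-0.024,0,0.06],[0,0,-0.048,0,0.06],[0,0,-0.075,0,0.06],[0,0,-0.1,0,0.06]]'
$H '[[0,0,-0.02,0,0.06],[0,0,-0.04,0,0.06],[0,0,-0.06,0,0.06],[0,0,-0.072,0,0.06],[0,0,-0.078,0,0.06]]' >/dev/null
$H '[[0.001,0.01,0,0,0.06],[0.003,0.03,0,0,0.06],[0.005,0.055,0,0,0.06],[0.007,0.08,0,0,0.06],[0.009,0.106,0,0,0.06]]' >/dev/null
$H '[[0.002,0.025,0,0,0.06],[0.004,0.05,0,0,0.06],[0.006,0.075,0,0,0.06],[0.008,0.1,0,0,0.06],[0.01,0.125,0,0,0.06]]' >/dev/null
$H '[[0.002,0.025,0,0,0.06],[0.004,0.05,0,0,0.06],[0.006,0.075,0,0,0.06],[0.008,0.1,0,0,0.06],[0.01,0.125,0,0,0.06]]' >/dev/null
$H '[[0.002,0.025,0,0,0.06],[0.004,0.05,0,0,0.06],[0.006,0.075,0,0,0.06],[0.008,0.1,0,0,0.06],[0.01,0.12,0,0,0.06]]' >/dev/null
$H '[[0.001,0.02,0,0,0.06],[0.002,0.038,0,0,0.06],[0.002,0.05,0,0,0.06],[0.002,0.056,0,0,0.06],[0.002,0.056,0,0,0.06]]'
python3 go.py 615.5 117 225
python3 - <<'E'
from h import *
f,*_=grab("wrist","w2"); grab("scene","s2"); grab("top","t2")
g=np.zeros((600,800,3),np.uint8)
g[:300,:400]=cv2.resize(f,(400,300),interpolation=cv2.INTER_AREA)
s=cv2.imread("pics/s2.png")[135:285,250:400]; g[:,400:][:400,:400]=cv2.resize(s,(400,400),interpolation=cv2.INTER_CUBIC)
cv2.imwrite("pics/v2.png",g); print(proj('w2',(615,117,110)),proj('w2',(616.5,115.4,58)))
E
```

```text
time: 4.12
tcp_pos: [430.2, -382.8, 147.2]
ee_rot: [0.213, 0.977, 0.0, -0.001]
force: [0.6, 0.1, -2.0]
gripper_width: 0.738
gripper_force: 15.0
time: 6.62
tcp_pos: [614.2, 118.9, 223.1]
ee_rot: [0.212, 0.977, -0.0, -0.001]
force: [0.1, -1.0, -3.5]
gripper_width: 0.739
gripper_force: 15.0
t 6.62 at [614.2 118.9 223.1] F [ 0.1 -1.  -3.5] w 68.7 gf 15.0 q [ 0.01  0.39  1.33  0.    1.42 -1.13] 
 yfinger deg 65.52 z [-0.002  0.    -1.   ] shift [-0.002  -0.0011 -0.0019]
[254.70682669 192.95088427] [254.16936827 180.4337556 ]
```

View pics/v2.png

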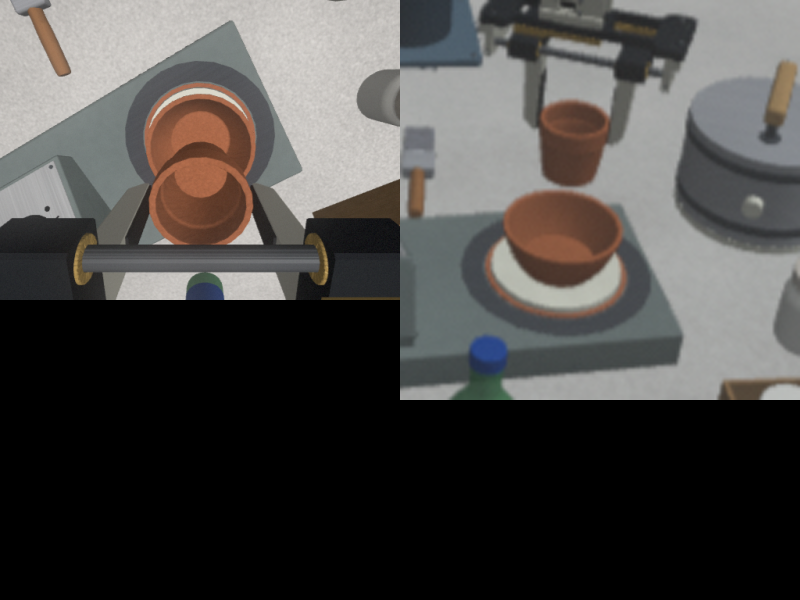

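The wrist crop shows the held pot centred at (201,200) and the bowl at (200,148), so they line up sideways. The pot hangs upright in the scene crop. Next I lower it.

```bash
H="python3 -m handwheel"
$H '[[-0.0015,0,0.01,0,0.06],[-0.0015,0,0.03,0,0.06],[-0.0015,0,0.055,0,0.06],[-0.0015,0,0.08,0,0.06],[-0.0015,0,0.096,0,0.06]]'>/dev/null
$H '[[0,0,0.003,0,0.06],[0,0,0.005,0,0.06],[0,0,0.007,0,0.06],[0,0,0.008,0,0.06],[0,0,0.009,0,0.06]]'
$H '[[0,0,0.001,0,0.06],[0,0,0.001,0,0.06],[0,0,0.002,0,0.06],[0,0,0.002,0,0.06]]'
```

```text
time: 7.6
tcp_pos: [616.8, 116.9, 120.4]
ee_rot: [0.213, 0.977, 0.0, 0.001]
force: [0.4, -0.0, -1.8]
gripper_width: 0.742
gripper_force: 15.0
time: 7.93
tcp_pos: [615.9, 117.1, 117.3]
ee_rot: [0.213, 0.977, 0.0, 0.0]
force: [-0.1, -0.0, -1.9]
gripper_width: 0.741
gripper_force: 15.0
```

```bash
H="python3 -m handwheel"
for i in 1; do $H '[[0,0,0.001,0,0.06],[0,0,0.001,0,0.06],[0,0,0.002,0,0.06],[0,0,0.002,0,0.06]]'; $H '[[0,0,0.001,0,0.06],[0,0,0.001,0,0.06],[0,0,0.001,0,0.06]]';$H '[[0,0,0.001,0,0.06],[0,0,0.001,0,0.06],[0,0,0.001,0,0.06]]'; done | grep -E "tcp|force: \["
```

```text
tcp_pos: [615.8, 117.0, 114.9]
force: [-0.0, 0.8, -2.5]
tcp_pos: [615.8, 117.0, 114.1]
force: [1.1, 0.5, -1.5]
tcp_pos: [615.8, 117.0, 113.1]
force: [0.7, 0.7, -2.3]
```

```bash
H="python3 -m handwheel"
($H '[[0,0,0.0005,0,0.06],[0,0,0.001,0,0.06],[0,0,0.001,0,0.06]]'; $H '[[0,0,0.0005,0,0.06],[0,0,0.0005,0,0.06],[0,0,0.0005,0,0.06]]';$H '[[0,0,0.0005,0,0.06],[0,0,0.0005,0,0.06],[0,0,0.0005,0,0.06]]') | grep -E "tcp|force: \["
```

```text
tcp_pos: [615.9, 117.1, 112.5]
force: [0.3, 0.4, 0.8]
tcp_pos: [616.0, 117.1, 112.5]
force: [-3.0, -0.0, 5.2]
tcp_pos: [616.0, 117.0, 112.5]
force: [-2.8, 1.0, 8.5]
```

```bash
H="python3 -m handwheel"
$H '[[0,0,-0.0005,0,0.06],[0,0,-0.001,0,0.06],[0,0,-0.001,0,0.069],[0,0,-0.001,0,0.072],[0,0,-0.001,0,0.077]]'
$H '[[0,0,-0.001,0,0.077],[0,0,-0.001,0,0.077],[0,0,-0.006,0,0.077],[0,0,-0.016,0,0.077],[0,0,-0.036,0,0.077]]'
$H '[[0,0,-0.03,0,0.077],[0,0,-0.06,0,0.085],[0,0,-0.08,0,0.085],[0,0,-0.08,0,0.085],[0,0,-0.08,0,0.085]]'>/dev/null
python3 go.py 580.5 -397 225
python3 - <<'E'
from h import *
f,*_=grab("wrist","w3"); grab("scene","s3"); grab("top","t3")
print(proj('w3',(616,117,129)),proj('w3',(615,117,110)))
g=np.zeros((300,800,3),np.uint8)
g[:,:400]=cv2.resize(f,(400,300),interpolation=cv2.INTER_AREA)
s=cv2.imread("pics/s3.png")[170:260,260:380]; g[:,400:]=cv2.resize(s,(400,300),interpolation=cv2.INTER_CUBIC)
cv2.imwrite("pics/v3.png",g)
E
```

```text
time: 9.93
tcp_pos: [616.1, 117.0, 111.9]
ee_rot: [0.213, 0.977, 0.0, 0.0]
force: [-0.1, -0.5, 0.0]
gripper_width: 0.801
gripper_force: 0.0
time: 10.35
tcp_pos: [614.5, 117.0, 146.8]
ee_rot: [0.213, 0.977, -0.001, -0.002]
force: [-0.9, 0.5, 0.8]
gripper_width: 0.825
gripper_force: 0.0
t 10.77 at [616.8 117.  230.3] F [-0.2 -0.3  0.2] w 84.9 gf 0.0 q [ 0.01  0.39  1.32 -0.    1.43 -1.13] 
 yfinger deg 65.43 z [ 0.004 -0.    -1.   ] shift [-0.1807 -0.4826  0.0052]
[255.50838216 193.73707524] [255.05747609 186.54735463]
```

View pics/v3.png

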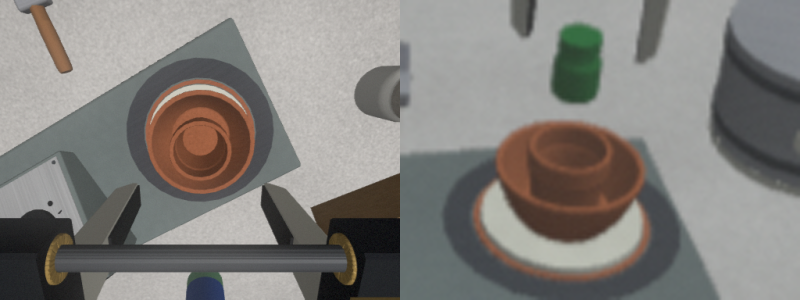

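The pot stands upright on the bowl floor, with its rim at (202,151) in the wrist tile and nearly central in the bowl. Now the cup.

```bash
H="python3 -m handwheel"
$H '[[-0.06,-0.161,0,0,0.085],[-0.06,-0.161,0,0,0.085],[-0.06,-0.161,0,0,0.085],[-0.06,-0.161,0,0,0.085],[-0.06,-0.161,0,0,0.085]]'>/dev/null
$H '[[-0.06,-0.161,0,0,0.085],[-0.06,-0.161,0,0,0.085],[-0.06,-0.161,0,0,0.085],[-0.06,-0.161,0,0,0.085],[-0.06,-0.161,0,0,0.085]]'>/dev/null
$H '[[-0.061,-0.161,0,0,0.085],[-0.061,-0.161,0,0,0.085],[-0.061,-0.161,0,0,0.085],[-0.061,-0.161,0,0,0.085],[-0.061,-0.161,0,0,0.085]]'>/dev/null
$H '[[0,0,0.03,0,0.085],[0,0,0.065,0,0.085],[0,0,0.1,0,0.085],[0,0,0.12,0,0.085],[0,0,0.12,0,0.085]]'
python3 go.py 580.5 -398 61
python3 -c "
from h import *
f,*_=grab('wrist','w4'); print(proj('w4',(580.5,-398,74)))
cv2.imwrite('pics/w4b.png',f)"
```

```text
time: 12.58
tcp_pos: [576.6, -393.4, 100.4]
ee_rot: [0.213, 0.977, 0.004, -0.006]
force: [0.2, 1.1, -0.5]
gripper_width: 0.916
gripper_force: 0.0
t 12.58 at [ 576.6 -393.4  100.4] F [ 0.2  1.1 -0.5] w 85.2 gf 0.0 q [-0.76  0.62  1.27  0.    1.27 -1.9 ] 
 yfinger deg 65.43 z [-0.01  0.01 -1.  ] shift [-0.006  -0.0027  0.0393]
[251.85328047 238.60268835]
```

View pics/w4b.png

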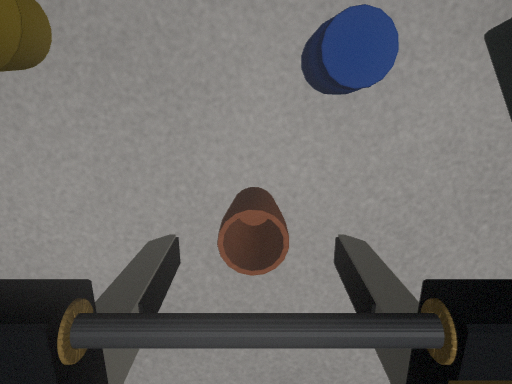

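Cup rim is centred at (253,242) and the finger midline at column 257, so the cup sits well between the fingers. The tool was still settling, so I let it settle before correcting.

```bash
H="python3 -m handwheel"
$H '[[0,0,0,0,0.085],[0,0,0,0,0.085],[0,0,0,0,0.085]]'>/dev/null; python3 go.py 581.5 -398 61
```

```text
t 12.88 at [ 580.9 -398.2  110.7] F [-0.  -0.3  0.8] w 85.0 gf 0.0 q [-0.76  0.61  1.26  0.    1.27 -1.9 ] 
 yfinger deg 65.45 z [ 0.003 -0.003 -1.   ] shift [-0.0003  0.0005  0.0497]
```

```bash
H="python3 -m handwheel"
$H '[[0,0,0.015,0,0.085],[0,0,0.03,0,0.085],[0,0,0.042,0,0.085],[0,0,0.0495,0,0.085],[0,0,0.0495,0,0.085]]'
$H '[[0,0,0,0,0.075],[0,0,0,0,0.065],[0,0,0,0,0.055],[0,0,0,0,0.045],[0,0,0,0,0.04]]' 15 >/dev/null
$H '[[0,0,0,0,0.04],[0,0,0,0,0.04],[0,0,0,0,0.04],[0,0,0,0,0.04],[0,0,0,0,0.04]]'
python3 go.py 616 117 230
```

```text
time: 13.3
tcp_pos: [579.0, -396.9, 57.2]
ee_rot: [0.213, 0.977, 0.001, -0.001]
force: [-0.3, 1.4, -0.3]
gripper_width: 0.916
gripper_force: 0.0
time: 14.13
tcp_pos: [579.9, -397.6, 59.0]
ee_rot: [0.213, 0.977, -0.0, 0.0]
force: [0.4, 0.2, 2.3]
gripper_width: 0.494
gripper_force: 15.0
t 14.13 at [ 579.9 -397.6   59. ] F [0.4 0.2 2.3] w 45.9 gf 15.0 q [-0.76  0.65  1.32  0.    1.17 -1.9 ] 
 yfinger deg 65.43 z [ 0. -0. -1.] shift [ 0.181   0.483  -0.1712]
```

```bash
H="python3 -m handwheel"
$H '[[0,0,0,0,0.052],[0,0,0,0,0.054],[0,0,0,0,0.054],[0,0,-0.0025,0,0.054],[0,0,-0.0025,0,0.054]]' >/dev/null
$H '[[0,0,0,0,0.054],[0,0,0,0,0.05],[0,0,0,0,0.045],[0,0,0,0,0.04],[0,0,0,0,0.04]]' 15 >/dev/null
$H '[[0,0,0,0,0.04],[0,0,0,0,0.04],[0,0,0,0,0.04]]'
python3 go.py 616 117 240
```

```text
time: 15.22
tcp_pos: [579.7, -397.4, 61.1]
ee_rot: [0.213, 0.977, 0.0, -0.0]
force: [0.5, 0.3, 0.5]
gripper_width: 0.492
gripper_force: 15.0
t 15.22 at [ 579.7 -397.4   61.1] F [0.5 0.3 0.5] w 45.8 gf 15.0 q [-0.76  0.65  1.31  0.    1.18 -1.9 ] 
 yfinger deg 65.43 z [-0.  0. -1.] shift [ 0.1809  0.483  -0.1788]
```

```bash
H="python3 -m handwheel"
$H '[[0,0,-0.008,0,0.04],[0,0,-0.024,0,0.04],[0,0,-0.048,0,0.04],[0,0,-0.075,0,0.04],[0,0,-0.1,0,0.04]]'
$H '[[0,0,-0.025,0,0.04],[0,0,-0.05,0,0.04],[0,0,-0.068,0,0.04],[0,0,-0.078,0,0.04],[0,0,-0.079,0,0.04]]'
$H '[[0.004,0.01,0,0,0.04],[0.01,0.028,0,0,0.04],[0.018,0.048,0,0,0.04],[0.027,0.072,0,0,0.04],[0.036,0.096,0,0,0.04]]' >/dev/null
$H '[[0.009,0.024,0,0,0.04],[0.018,0.048,0,0,0.04],[0.027,0.072,0,0,0.04],[0.036,0.096,0,0,0.04],[0.045,0.12,0,0,0.04]]' >/dev/null
$H '[[0.009,0.024,0,0,0.04],[0.018,0.048,0,0,0.04],[0.027,0.072,0,0,0.04],[0.036,0.096,0,0,0.04],[0.045,0.12,0,0,0.04]]' >/dev/null
$H '[[0.009,0.024,0,0,0.04],[0.018,0.048,0,0,0.04],[0.026,0.07,0,0,0.04],[0.033,0.088,0,0,0.04],[0.039,0.104,0,0,0.04]]' >/dev/null
$H '[[0.006,0.016,0,0,0.04],[0.011,0.029,0,0,0.04],[0.014,0.038,0,0,0.04],[0.016,0.043,0,0,0.04],[0.016,0.043,0,0,0.04]]'>/dev/null
$H '[[0,0,0,0,0.04],[0,0,0,0,0.04],[0,0,0,0,0.04]]'>/dev/null
python3 go.py 616 117 132
python3 -c "
from h import *
f,*_=grab('wrist','w5'); cv2.imwrite('pics/w5b.png',f); grab('scene','s5');grab('top','t5')"
```

```text
time: 15.63
tcp_pos: [579.4, -397.4, 162.5]
ee_rot: [0.213, 0.977, 0.0, -0.0]
force: [0.5, -0.6, -1.6]
gripper_width: 0.499
gripper_force: 15.0
time: 16.05
tcp_pos: [580.4, -398.2, 243.3]
ee_rot: [0.213, 0.977, -0.001, 0.002]
force: [0.5, 0.4, -0.9]
gripper_width: 0.498
gripper_force: 15.0
t 18.38 at [616.  116.1 240.2] F [-0.3  0.2 -1.8] w 46.3 gf 15.0 q [ 0.01  0.39  1.3  -0.    1.45 -1.13] 
 yfinger deg 65.37 z [ 0. -0. -1.] shift [0.0003 0.0009 0.1082]
```

View pics/w5b.png

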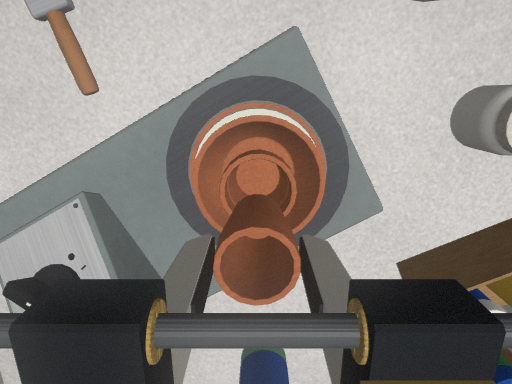

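The cup is held at column 257 over the pot mouth (centre column 259), so they are aligned. Now I lower it.

```bash
H="python3 -m handwheel"
$H '[[0,0.001,0.01,0,0.04],[0,0.001,0.028,0,0.04],[0,0.001,0.052,0,0.04],[0,0.001,0.076,0,0.04],[0,0.001,0.094,0,0.04]]'>/dev/null
($H '[[0,0,0.003,0,0.04],[0,0,0.006,0,0.04],[0,0,0.008,0,0.04],[0,0,0.009,0,0.04],[0,0,0.01,0,0.04]]'
$H '[[0,0,0.001,0,0.04],[0,0,0.001,0,0.04],[0,0,0.001,0,0.04],[0,0,0.001,0,0.04]]'
$H '[[0,0,0.001,0,0.04],[0,0,0.001,0,0.04],[0,0,0.001,0,0.04]]') | grep -E "time|tcp|force"
```

```text
time: 19.37
tcp_pos: [617.2, 118.0, 137.4]
force: [0.7, -0.5, -1.0]
gripper_force: 15.0
time: 19.7
tcp_pos: [616.4, 117.9, 135.5]
force: [0.6, 0.6, -0.9]
gripper_force: 15.0
time: 19.95
tcp_pos: [616.2, 117.9, 134.1]
force: [-0.2, 0.3, -2.0]
gripper_force: 15.0
```

```bash
H="python3 -m handwheel"
($H '[[0,0,0.001,0,0.04],[0,0,0.001,0,0.04],[0,0,0.001,0,0.04]]'
$H '[[0,0,0.0005,0,0.04],[0,0,0.0005,0,0.04],[0,0,0.0005,0,0.04]]'
$H '[[0,0,0.0005,0,0.04],[0,0,0.0005,0,0.04],[0,0,0.0005,0,0.04]]') | grep -E "tcp|force: \["
```

```text
tcp_pos: [616.2, 117.9, 133.0]
force: [-0.4, -0.8, -1.2]
tcp_pos: [616.3, 117.9, 132.6]
force: [-0.1, -0.3, -1.5]
tcp_pos: [616.3, 117.9, 132.2]
force: [0.4, -0.9, -1.3]
```

```bash
H="python3 -m handwheel"
($H '[[0,0,0.0005,0,0.04],[0,0,0.0005,0,0.04],[0,0,0.0005,0,0.04]]'
$H '[[0,0,0.0005,0,0.04],[0,0,0.0005,0,0.04],[0,0,0.0005,0,0.04]]') | grep -E "tcp|force: \["
```

```text
tcp_pos: [616.5, 117.9, 132.1]
force: [-1.4, 0.0, 1.7]
tcp_pos: [616.6, 117.9, 132.0]
force: [-2.6, 0.1, 5.3]
```

```bash
H="python3 -m handwheel"
$H '[[0,0,-0.0005,0,0.04],[0,0,-0.001,0,0.046],[0,0,-0.001,0,0.049],[0,0,-0.001,0,0.052],[0,0,-0.001,0,0.058]]'
$H '[[0,0,-0.001,0,0.06],[0,0,-0.001,0,0.06],[0,0,-0.006,0,0.06],[0,0,-0.016,0,0.06],[0,0,-0.036,0,0.06]]'
$H '[[0,0,-0.03,0,0.06],[0,0,-0.06,0,0.06],[0,0,-0.065,0,0.06],[0,0,-0.065,0,0.06]]'>/dev/null
python3 go.py 443 391 230
python3 - <<'E'
from h import *
for n in ("scene","top","wrist"): grab(n,n[0]+"6")
# rims by code: terracotta blob of cup/pot vs predicted
print([proj('w6',p).round(1) for p in [(616,117,145),(616,117,129),(616,117,110)]])
f=cv2.imread("pics/w6.png"); g=cv2.cvtColor(f,cv2.COLOR_BGR2GRAY)
for r in range(185,215,6): 
    row=cv2.GaussianBlur(g,(3,3),0)[r].astype(int); e=np.abs(np.diff(row)); print(r,[i for i in range(170,340) if e[i]>14 and e[i]==e[max(0,i-3):i+4].max()])
E
```

```text
time: 21.62
tcp_pos: [616.2, 118.0, 131.8]
ee_rot: [0.213, 0.977, -0.0, -0.0]
force: [0.1, -0.3, 1.2]
gripper_width: 0.589
gripper_force: 0.0
time: 22.03
tcp_pos: [614.9, 117.9, 166.9]
ee_rot: [0.213, 0.977, -0.001, -0.002]
force: [0.5, -0.2, -0.3]
gripper_width: 0.645
gripper_force: 0.0
t 22.37 at [618.1 118.  237.3] F [ 0.  -0.4 -0.3] w 60.0 gf 0.0 q [ 0.01  0.39  1.31  0.    1.44 -1.13] 
 yfinger deg 65.44 z [ 0.007  0.    -1.   ] shift [0.2727 0.1755 0.006 ]
[array([255.1, 200.2]), array([255.1, 194.4]), array([255.2, 188.3])]
185 [186, 237, 238, 289, 294, 318, 324]
191 [221, 233, 268, 276, 281, 289, 294, 318, 323]
197 [190, 221, 279, 283, 289, 294, 317]
203 [170, 233, 280, 284, 288, 293, 315]
209 [173, 194, 229, 280, 284, 291, 312, 318, 338]
```

The row profile shows pot edges at columns 221–294 and cup edges at 233–283. They are concentric, so the cup stands upright in the pot. Next the hat.

```bash
H="python3 -m handwheel"
$H '[[0.136,0.088,0,0,0.06],[0.136,0.088,0,0,0.06],[0.136,0.088,0,0,0.06],[0.136,0.088,0,0,0.06],[0.136,0.088,0,0,0.06]]' 40 >/dev/null
$H '[[0.135,0.0875,0,0,0.06],[0.135,0.0875,0,0,0.06],[0.135,0.0875,0,0,0.06],[0.135,0.0875,0,0,0.06],[0.135,0.0875,0,0,0.06]]' >/dev/null
$H '[[0,0,0,0,0.06],[0,0,0,0,0.06],[0,0,0,0,0.06]]'>/dev/null
python3 go.py 443 391 140
python3 - <<'E'
from h import *
f,*_=grab("wrist","w7")
hsv=cv2.cvtColor(f,cv2.COLOR_BGR2HSV); m=cv2.inRange(hsv,(8,70,90),(25,255,255))
n,l,st,c=cv2.connectedComponentsWithStats(m)
for i in range(1,n):
    if st[i,4]>250: 
        r=cv2.minAreaRect(np.argwhere(l==i)[:,::-1].astype(np.float32)); print(st[i],r)
a=np.radians(-26.2);u=np.array([np.cos(a),np.sin(a),0])*60; C=np.array([443,391,170])
print([proj('w7',p).round(1) for p in (C,C+u,C-u)])
E
```

```text
t 23.6 at [443.4 389.  232.3] F [-0.  -0.1  0.3] w 59.7 gf 0.0 q [ 0.53  0.32  1.41 -0.    1.41 -0.61] 
 yfinger deg 65.36 z [-0.001 -0.001 -1.   ] shift [0.0012 0.0018 0.0923]
[ 250  124   31  155 4334] ((265.0, 201.0), (154.0, 30.0), 90.0)
[array([258.5, 209. ]), array([256.3, 281.8]), array([261.1, 124.9])]
```

```bash
H="python3 -m handwheel"
$H '[[0.001,0.0055,0.02,0,0.06],[0.001,0.0055,0.045,0,0.06],[0.001,0.0055,0.07,0,0.06],[0.001,0.0055,0.085,0,0.06],[0.001,0.0055,0.0925,0,0.06]]' 40 >/dev/null
$H '[[0,0,0,0,0.06],[0,0,0,0,0.045],[0,0,0,0,0.03],[0,0,0,0,0.02],[0,0,0,0,0.015]]'
$H '[[0,0,0,0,0.015],[0,0,0,0,0.015],[0,0,0,0,0.015],[0,0,0,0,0.015],[0,0,0,0,0.015]]'
python3 go.py 443 391 140
```

```text
time: 24.48
tcp_pos: [444.9, 396.0, 141.9]
ee_rot: [0.213, 0.977, 0.001, 0.001]
force: [-0.4, 0.9, 0.3]
gripper_width: 0.407
gripper_force: 0.0
time: 24.9
tcp_pos: [443.9, 394.8, 140.9]
ee_rot: [0.213, 0.977, -0.001, -0.0]
force: [-2.6, -5.5, 3.6]
gripper_width: 0.233
gripper_force: 39.9
t 24.9 at [443.9 394.8 140.9] F [-2.6 -5.5  3.6] w 21.6 gf 39.9 q [ 0.54  0.4   1.53 -0.    1.21 -0.6 ] 
 yfinger deg 65.44 z [-0.    -0.001 -1.   ] shift [-0.0007 -0.0039  0.0009]
```

```bash
H="python3 -m handwheel"
$H '[[0,0,-0.006,0,0.015],[0,0,-0.016,0,0.015],[0,0,-0.03,0,0.015],[0,0,-0.048,0,0.015],[0,0,-0.066,0,0.015]]'
$H '[[0,0,-0.02,0,0.015],[0,0,-0.04,0,0.015],[0,0,-0.06,0,0.015],[0,0,-0.08,0,0.015],[0,0,-0.1,0,0.015]]'
$H '[[0,0,-0.005,0,0.015],[0,0,-0.008,0,0.015],[0,0,-0.008,0,0.015],[0,0,-0.008,0,0.015]]'
python3 go.py 616 116 310
```

```text
time: 25.32
tcp_pos: [443.4, 395.7, 206.5]
ee_rot: [0.213, 0.977, -0.001, -0.001]
force: [0.3, 0.6, -7.1]
gripper_width: 0.236
gripper_force: 39.9
time: 25.73
tcp_pos: [443.6, 395.8, 307.2]
ee_rot: [0.213, 0.977, -0.0, -0.001]
force: [0.0, -0.2, -8.3]
gripper_width: 0.233
gripper_force: 39.9
time: 26.07
tcp_pos: [443.6, 395.4, 313.0]
ee_rot: [0.213, 0.977, -0.001, -0.001]
force: [-0.8, -0.3, -8.7]
gripper_width: 0.237
gripper_force: 39.9
t 26.07 at [443.6 395.4 313. ] F [-0.8 -0.3 -8.7] w 22.1 gf 39.9 q [ 0.54  0.3   1.25  0.    1.59 -0.6 ] 
 yfinger deg 65.43 z [-0.003 -0.001 -1.   ] shift [-0.273  -0.1824  0.0029]
```

```bash
H="python3 -m handwheel"
$H '[[-0.005,-0.003,0,0,0.015],[-0.015,-0.01,0,0,0.015],[-0.03,-0.02,0,0,0.015],[-0.048,-0.032,0,0,0.015],[-0.066,-0.044,0,0,0.015]]'>/dev/null
$H '[[-0.018,-0.012,0,0,0.015],[-0.036,-0.024,0,0,0.015],[-0.054,-0.036,0,0,0.015],[-0.072,-0.048,0,0,0.015],[-0.09,-0.06,0,0,0.015]]'>/dev/null
$H '[[-0.018,-0.012,0,0,0.015],[-0.036,-0.024,0,0,0.015],[-0.053,-0.035,0,0,0.015],[-0.068,-0.045,0,0,0.015],[-0.082,-0.054,0,0,0.015]]'>/dev/null
$H '[[-0.012,-0.008,0,0,0.015],[-0.022,-0.015,0,0,0.015],[-0.03,-0.02,0,0,0.015],[-0.035,-0.0244,0,0,0.015],[-0.035,-0.0244,0,0,0.015]]'>/dev/null
$H '[[0,0,0,0,0.015],[0,0,0,0,0.015],[0,0,0,0,0.015],[0,0,0,0,0.015]]'
python3 go.py 616 116 310
python3 - <<'E'
from h import *
for n in ("scene","top"): grab(n,n[0]+"8")
f=cv2.imread("pics/t8.png")
# hat disc centre expected at TCP xy, z=314-140+124
X=env.get_state()["tcp_pos"]; print(proj('t8',(X[0],X[1],X[2]-141+124)).round(1))
g=cv2.imread("pics/s8.png")[100:290,240:420]; cv2.imwrite("pics/s8c.png",g)
E
```

```text
time: 28.07
tcp_pos: [616.3, 117.1, 314.8]
ee_rot: [0.212, 0.977, 0.0, 0.0]
force: [-0.5, -0.2, -8.6]
gripper_width: 0.235
gripper_force: 39.9
t 28.07 at [616.3 117.1 314.8] F [-0.5 -0.2 -8.6] w 21.8 gf 39.9 q [ 0.01  0.36  1.16  0.    1.62 -1.13] 
 yfinger deg 65.5 z [ 0.  0. -1.] shift [-0.0002 -0.0011  0.0048]
[189.1 149.3]
```

```bash
H="python3 -m handwheel"
$H '[[0,-0.0005,0.006,0,0.015],[0,-0.0005,0.018,0,0.015],[0,-0.0005,0.034,0,0.015],[0,-0.0005,0.05,0,0.015],[0,-0.0005,0.066,0,0.015]]'
$H '[[0,0,0.014,0,0.015],[0,0,0.027,0,0.015],[0,0,0.037,0,0.015],[0,0,0.043,0,0.015],[0,0,0.046,0,0.015]]'
($H '[[0,0,0.002,0,0.015],[0,0,0.004,0,0.015],[0,0,0.005,0,0.015],[0,0,0.005,0,0.015]]'
$H '[[0,0,0.001,0,0.015],[0,0,0.002,0,0.015],[0,0,0.002,0,0.015],[0,0,0.002,0,0.015]]' 
$H '[[0,0,0.001,0,0.015],[0,0,0.001,0,0.015],[0,0,0.001,0,0.015]]') | grep -E "tcp|force: \["
```

```text
time: 28.58
tcp_pos: [616.2, 115.9, 247.6]
ee_rot: [0.213, 0.977, -0.0, -0.0]
force: [0.4, -0.9, -8.4]
gripper_width: 0.233
gripper_force: 39.9
time: 29.0
tcp_pos: [615.9, 115.9, 201.5]
ee_rot: [0.213, 0.977, -0.0, -0.001]
force: [-0.3, 0.6, -7.1]
gripper_width: 0.23
gripper_force: 39.9
tcp_pos: [616.7, 115.8, 198.1]
force: [0.3, -1.4, -7.8]
tcp_pos: [616.4, 115.8, 195.7]
force: [-0.4, -0.3, -7.7]
tcp_pos: [616.4, 115.8, 194.6]
force: [-1.0, 0.2, -7.6]
```

```bash
H="python3 -m handwheel"
($H '[[0,0,0.001,0,0.015],[0,0,0.001,0,0.015],[0,0,0.001,0,0.015]]'
$H '[[0,0,0.001,0,0.015],[0,0,0.001,0,0.015],[0,0,0.001,0,0.015]]'
$H '[[0,0,0.001,0,0.015],[0,0,0.001,0,0.015],[0,0,0.001,0,0.015]]'
$H '[[0,0,0.0005,0,0.015],[0,0,0.0005,0,0.015],[0,0,0.0005,0,0.015]]') | grep -E "tcp|force: \["
```

```text
tcp_pos: [616.4, 115.8, 193.5]
force: [-0.6, 1.2, -7.9]
tcp_pos: [616.4, 115.8, 192.6]
force: [-0.1, 0.5, -7.7]
tcp_pos: [616.4, 115.8, 191.6]
force: [-0.2, -0.5, -7.7]
tcp_pos: [616.4, 115.8, 191.1]
force: [-0.5, 1.3, -8.1]
```

```bash
H="python3 -m handwheel"
($H '[[0,0,0.0005,0,0.015],[0,0,0.0005,0,0.015],[0,0,0.0005,0,0.015]]'
$H '[[0,0,0.0005,0,0.015],[0,0,0.0005,0,0.015],[0,0,0.0005,0,0.015]]'
$H '[[0,0,0.0005,0,0.015],[0,0,0.0005,0,0.015],[0,0,0.0005,0,0.015]]') | grep -E "tcp|force: \["
```

```text
tcp_pos: [616.5, 115.7, 190.9]
force: [-0.5, 0.1, -5.4]
tcp_pos: [616.4, 115.7, 190.9]
force: [-3.2, -0.9, -1.2]
tcp_pos: [616.5, 115.7, 190.9]
force: [-4.8, -1.6, 4.8]
```

```bash
H="python3 -m handwheel"
$H '[[0,0,-0.0005,0,0.015],[0,0,-0.001,0,0.02],[0,0,-0.001,0,0.025],[0,0,-0.001,0,0.035],[0,0,-0.001,0,0.05]]'
$H '[[0,0,0,0,0.06],[0,0,0,0,0.06],[0,0,-0.015,0,0.06],[0,0,-0.04,0,0.06],[0,0,-0.065,0,0.06]]' 20
$H '[[-0.05,-0.104,0,0,0.06],[-0.05,-0.104,0,0,0.06],[-0.05,-0.104,0,0,0.06],[-0.05,-0.104,0,0,0.06]]'>/dev/null
$H '[[-0.05,-0.104,0,0,0.06],[-0.05,-0.104,0,0,0.06],[-0.05,-0.104,0,0,0.06],[-0.05,-0.104,0,0,0.06]]'>/dev/null
$H '[[0,0,0,0,0.06],[0,0,0,0,0.06],[0,0,0,0,0.06]]'>/dev/null
python3 go.py 621 -115 250
python3 - <<'E'
from h import *
for n in ("scene","top","wrist"): grab(n,n[0]+"9")
np.set_printoptions(precision=1,suppress=True)
# predicted pixel of pointer for various phi; score bar's white line in wrist & top
yaw=np.radians(4.57);Rz=np.array([[np.cos(yaw),-np.sin(yaw),0],[np.sin(yaw),np.cos(yaw),0],[0,0,1]])
K0=np.array([616.5,115.5,0])-Rz@np.array([0,105,0]); a=np.radians(25)
ex=np.array([np.cos(a),0,np.sin(a)]);ey=np.array([0,1,0]);ez=np.array([-np.sin(a),0,np.cos(a)]);O=np.array([0,-125,111])
W=lambda v:K0+Rz@v
for n in('w9','t9'):
    print(n,'axis40',proj(n,W(O+40*ez)),'mark',proj(n,W(O+45*(np.cos(.474)*ex-np.sin(.474)*ey))),'tip41',proj(n,W(O+40*ez+33*(np.cos(.716)*ex+np.sin(.716)*ey))))
g=[cv2.resize(cv2.imread("pics/w9.png"),(512,384))]
t=cv2.resize(cv2.imread("pics/t9.png")[100:200,155:305],(288,192),interpolation=cv2.INTER_CUBIC);s=cv2.resize(cv2.imread("pics/s9.png")[115:265,190:415],(288,192),interpolation=cv2.INTER_CUBIC)
cv2.imwrite("pics/v9.png",np.hstack([g[0],np.vstack([t,s])]))
E
```

```text
time: 32.08
tcp_pos: [617.2, 115.9, 190.8]
ee_rot: [0.213, 0.977, 0.0, 0.001]
force: [-0.2, -0.7, 0.2]
gripper_width: 0.365
gripper_force: 0.0
time: 32.5
tcp_pos: [615.9, 115.8, 255.4]
ee_rot: [0.213, 0.977, -0.0, -0.001]
force: [0.8, -0.4, 0.6]
gripper_width: 0.642
gripper_force: 0.0
t 33.42 at [ 621.  -113.4  255.7] F [-0.6  0.1 -0.2] w 59.6 gf 0.0 q [-0.36  0.39  1.26  0.    1.49 -1.5 ] 
 yfinger deg 65.5 z [ 0.     0.001 -1.   ] shift [-0.0007 -0.0014  0.0057]
w9 axis40 [252.7 190.2] mark [261.3 241. ] tip41 [288.4 204.3]
t9 axis40 [269.1 159. ] mark [273.4 143.6] tip41 [261.6 151.9]
```

View pics/v9.png

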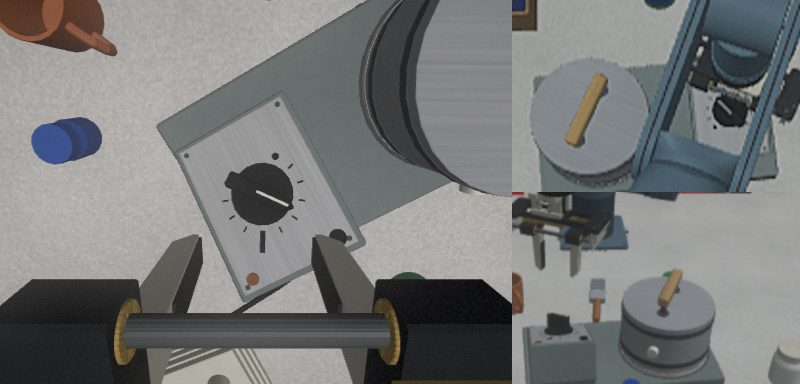

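Wrist tile: pointer tip at (291,206), white line from (257,191), long mark at (263,241), matching the prediction of about 41° short of up-slope. Inset tiles show the hat standing level on the kiln. I'll fit the pointer angle by code.

```bash
cat > knob.py <<'E'
from h import *
from scipy.optimize import least_squares
yaw=np.radians(4.57);Rz=np.array([[np.cos(yaw),-np.sin(yaw),0],[np.sin(yaw),np.cos(yaw),0],[0,0,1]])
K0=np.array([616.5,115.5,0])-Rz@np.array([0,105,0]); a=np.radians(25)
ex=np.array([np.cos(a),0,np.sin(a)]);ey=np.array([0,1,0]);ez=np.array([-np.sin(a),0,np.cos(a)]);O=np.array([0,-125,111])
W=lambda x,y,z:K0+Rz@(O+x*ex+y*ey+z*ez)
def knob(n):
    f=cv2.imread(f"pics/{n}.png"); g=cv2.cvtColor(f,cv2.COLOR_BGR2GRAY)
    mk=W(45*np.cos(.474),-45*np.sin(.474),0); pm=proj(n,mk)
    # mark centroid (dark) near prediction
    def blob(p,r,mask):
        x0,y0=(np.round(p)-r).astype(int); k,l,st,c=cv2.connectedComponentsWithStats(mask[y0:y0+2*r,x0:x0+2*r])
        return [(st[i,4],c[i]+[x0,y0],(np.argwhere(l==i)[:,::-1]+[x0,y0])) for i in range(1,k) if st[i,4]>12]
    c=min(blob(pm,16,(g<90).astype(np.uint8)),key=lambda b:np.linalg.norm(b[1]-pm)); off=c[1]-pm
    pk=proj(n,W(0,0,40))+off
    # knob dark disc radius ~40px: white pixels surrounded by dark
    dark=cv2.morphologyEx((g<75).astype(np.uint8),cv2.MORPH_CLOSE,np.ones((9,9)))
    w=[b for b in blob(pk,45,((g>110)&(dark>0)).astype(np.uint8))]
    b=max(w,key=lambda b:b[0]); P=b[2]
    vx,vy,x,y=cv2.fitLine(P.astype(np.float32),cv2.DIST_L2,0,.01,.01).ravel(); v=np.array([vx,vy])
    if (b[1]-pk)@v<0: v=-v
    F=lambda ph:(proj(n,W(30*np.cos(ph),30*np.sin(ph),40))-proj(n,W(10*np.cos(ph),10*np.sin(ph),40)))
    r=least_squares(lambda q:[F(q[0])[0]/np.linalg.norm(F(q[0]))-v[0],F(q[0])[1]/np.linalg.norm(F(q[0]))-v[1]],[0.1])
    # angle from axis to blob centroid as second estimate
    G=lambda ph:proj(n,W(20*np.cos(ph),20*np.sin(ph),40))-proj(n,W(0,0,40)); d=b[1]-pk; d/=np.linalg.norm(d)
    r2=least_squares(lambda q:G(q[0])/np.linalg.norm(G(q[0]))-d,[0.1])
    print("mark",c[0],c[1].round(1),"off",off.round(1),"line",b[0],b[1].round(1),"phi deg dir %.1f pos %.1f; target -27.2"%(np.degrees(r.x[0]),np.degrees(r2.x[0])))
if __name__=="__main__": import sys; knob(sys.argv[1])
E
python3 knob.py w9
```

```text
mark 110 [262.  241.5] off [0.7 0.5] line 105 [272. 198.] phi deg dir 38.2 pos 41.2; target -27.2
```

```bash
H="python3 -m handwheel"
$H '[[-0.0007,-0.0014,0,-7,0.06],[-0.0007,-0.0014,0.01,-14,0.06],[-0.0007,-0.0014,0.02,-21,0.06],[-0.0007,-0.0014,0.03,-28,0.06],[-0.0007,-0.0014,0.04,-35,0.06]]' 20 >/dev/null
$H '[[0,0,0.005,-7,0.06],[0,0,0.01,-14,0.06],[0,0,0.015,-21,0.06],[0,0,0.02,-28,0.06],[0,0,0.02,-36,0.06]]' >/dev/null
$H '[[0,0,0,0,0.06],[0,0,0,0,0.06],[0,0,0,0,0.06]]' >/dev/null
python3 go.py 621 -115 132
```

```text
t 34.65 at [ 621.1 -116.   196. ] F [ 0.5 -0.6 -0.2] w 59.9 gf 0.0 q [-0.36  0.42  1.36 -0.    1.36 -2.72] 
 yfinger deg 135.43 z [ 0. -0. -1.] shift [-0.0006  0.0009  0.064 ]
```

```bash
H="python3 -m handwheel"
$H '[[-0.0005,0.001,0.015,0,0.05],[-0.0005,0.001,0.032,0,0.04],[-0.0005,0.001,0.048,0,0.035],[-0.0005,0.001,0.058,0,0.035],[-0.0005,0.001,0.064,0,0.035]]' 20
$H '[[0,0,0,0,0.035],[0,0,0,0,0.025],[0,0,0,0,0.015],[0,0,0,0,0.01],[0,0,0,0,0.01]]'
$H '[[0,0,0,0,0.01],[0,0,0,0,0.01],[0,0,0,0,0.01]]'
python3 go.py 621 -115 132
```

```text
time: 35.07
tcp_pos: [620.0, -115.1, 130.3]
ee_rot: [-0.387, 0.922, 0.001, -0.001]
force: [-0.6, 0.5, -0.5]
gripper_width: 0.384
gripper_force: 0.0
time: 35.48
tcp_pos: [620.5, -115.0, 132.7]
ee_rot: [-0.387, 0.922, 0.0, 0.0]
force: [-3.4, 2.2, 3.8]
gripper_width: 0.193
gripper_force: 19.2
time: 35.73
tcp_pos: [620.5, -115.0, 132.6]
ee_rot: [-0.388, 0.922, 0.0, 0.0]
force: [-3.2, 3.4, 5.5]
gripper_width: 0.193
gripper_force: 19.3
t 35.73 at [ 620.5 -115.   132.6] F [-3.2  3.4  5.5] w 18.0 gf 19.3 q [-0.36  0.47  1.45  0.    1.23 -2.73] 
 yfinger deg 135.6 z [ 0.  0. -1.] shift [-0.0003 -0.0004  0.0006]
```

```bash
H="python3 -m handwheel"
$H '[[0,0,0,4,0.01],[0,0,0,8,0.01],[0,0,0,12,0.01],[0,0,0,16,0.01],[0,0,0,20,0.01]]'
$H '[[0,0,0,4,0.01],[0,0,0,8,0.01],[0,0,0,12,0.01],[0,0,0,16,0.01],[0,0,0,20,0.01]]'
python3 go.py 621 -115 132
```

```text
time: 36.15
tcp_pos: [619.6, -114.8, 133.0]
ee_rot: [-0.22, 0.975, 0.0, -0.001]
force: [-7.3, 4.2, 9.5]
gripper_width: 0.177
gripper_force: 19.6
time: 36.57
tcp_pos: [619.7, -114.2, 132.5]
ee_rot: [-0.047, 0.999, 0.001, -0.001]
force: [-5.1, 5.3, 6.1]
gripper_width: 0.158
gripper_force: 20.0
t 36.57 at [ 619.7 -114.2  132.5] F [-5.1  5.3  6.1] w 14.7 gf 20.0 q [-0.36  0.47  1.45  0.    1.23 -2.03] 
 yfinger deg 95.42 z [-0.001  0.002 -1.   ] shift [-0.0012 -0.0009  0.0005]
```

```bash
H="python3 -m handwheel"
$H '[[0,0,0,4,0.01],[0,0,0,8,0.01],[0,0,0,12,0.01],[0,0,0,16,0.01],[0,0,0,20,0.01]]'
$H '[[0,0,0,3,0.01],[0,0,0,6,0.01],[0,0,0,9,0.01],[0,0,0,10.4,0.01],[0,0,0,10.4,0.01]]'
$H '[[0,0,0,0,0.01],[0,0,0,0,0.01],[0,0,0,0,0.01]]' >/dev/null
python3 go.py 621 -115 132
python3 -c "
from h import *; grab('wrist','w10'); grab('top','t10')"; python3 knob.py w10
```

```text
time: 36.98
tcp_pos: [619.8, -113.6, 132.4]
ee_rot: [0.127, 0.992, 0.001, -0.001]
force: [-5.0, 6.1, 7.5]
gripper_width: 0.172
gripper_force: 21.4
time: 37.4
tcp_pos: [619.8, -113.4, 132.7]
ee_rot: [0.215, 0.977, 0.001, -0.001]
force: [-5.8, 7.0, 8.5]
gripper_width: 0.178
gripper_force: 21.5
t 37.65 at [ 619.8 -113.4  132.7] F [-5.   7.3  8.1] w 17.0 gf 21.5 q [-0.36  0.47  1.45  0.    1.23 -1.5 ] 
 yfinger deg 65.24 z [-0.001  0.003 -1.   ] shift [-0.0018 -0.0009  0.0007]
mark 606 [265.6 321.4] off [-0.  -6.7] line 183 [253.6 280.3] phi deg dir -24.8 pos -22.3; target -27.2
```

```bash
H="python3 -m handwheel"
$H '[[0,0,0,0,0.02],[0,0,0,0,0.03],[0,0,0,0,0.04],[0,0,0,0,0.045],[0,0,0,0,0.045]]' >/dev/null
$H '[[0,0,-0.02,0,0.045],[0,0,-0.05,0,0.045],[0,0,-0.085,0,0.06],[0,0,-0.115,0,0.06],[0,0,-0.123,0,0.06]]' >/dev/null
$H '[[0,0,0,0,0.06],[0,0,0,0,0.06],[0,0,0,0,0.06],[0,0,0,0,0.06]]' >/dev/null
python3 go.py 621 -115 132
python3 - <<'E'
from h import *; from knob import *
grab('wrist','w11'); knob('w11')
# direct check: mark's own line vs. pointer line in the panel plane
f=cv2.cvtColor(cv2.imread("pics/w11.png"),cv2.COLOR_BGR2GRAY)
p=proj('w11',W(45*np.cos(.474),-45*np.sin(.474),0)); x,y=p.astype(int)
m=np.argwhere(f[y-20:y+20,x-15:x+15]<90)[:,::-1]+[x-15,y-20]
print(p,len(m),m.min(0),m.max(0),cv2.fitLine(m.astype(np.float32),2,0,.01,.01).ravel().round(2))
E
```

```text
t 38.92 at [ 619.6 -115.2  252.2] F [ 0.1  0.7 -0.4] w 60.0 gf 0.0 q [-0.36  0.39  1.27 -0.    1.49 -1.5 ] 
 yfinger deg 65.18 z [-0.004  0.001 -1.   ] shift [-0.0017  0.0008  0.1202]
mark 156 [264.1 240.1] off [-0.1 -3.6] line 146 [255.7 216.4] phi deg dir -34.4 pos -26.3; target -27.2
[264.20923861 243.67815479] 261 [249 223] [278 255] [7.0000e-02 1.0000e+00 2.6408e+02 2.3389e+02]
```

```bash
python3 - <<'E'
import cv2
f=cv2.cvtColor(cv2.imread("pics/w11.png"),cv2.COLOR_BGR2GRAY)
for r in range(180,258,2): print(r,"".join("#" if v<60 else "+" if v<100 else "." if v<150 else " " for v in f[r,222:302]))
E
```

```text
180      .         .+####################################################+         .
182      .         +#######################################################         
184  .  .++...    +#########################################################.     +#
186      ...+#...+##########################################################+       
188             .############################################################.      
190           . +############################################################+      
192       . .   +#############################################################.     
194   .        .+######################++#####################################.     
196 .  .       .#####################.  .+####################################.     
198 .   .    . .#####################.  .+####################################.     
200 .         ..+####################+  .+###################################+.     
202  .. ..+++...+####################+   +###################################+.    .
204   ..+...  . .####################+   +###################################.  
[... 1500 characters left out ...]
.       ....                .     
242 .                   ...        .        .+####.        . ...                    
244 .                   .           .       .+####.           ...              .   .
246 .....                 . . . .    .      .+####.          . ...                  
248 .....                             .     .+####.           .. .                  
250 ......                   .  .  .  .     .+####.               ..               .
252 +.... .                    .        .   .+####.             . ...     .        .
254 .....  .                  ..            .+####.              ...                
256  .+.... .                  ... .     ..    . .                   .
```

```bash
cat > fine.py <<'E'
from knob import *
import sys
def fine(n,wr,mr,x0,x1,m0,m1):
    f=cv2.cvtColor(cv2.imread(f"pics/{n}.png"),cv2.COLOR_BGR2GRAY).astype(float)
    def ln(rs,a,b,sgn):
        P=[]
        for r in range(*rs):
            v=f[r,a:b]; w=np.clip((v-90) if sgn>0 else (110-v),0,None); P.append(((w*np.arange(a,b)).sum()/w.sum(),r))
        P=np.array(P); k=np.polyfit(P[:,1],P[:,0],1); return k,np.std(P[:,0]-np.polyval(k,P[:,1])),P.mean(0)
    kw,sw,pw=ln(wr,x0,x1,1); km,sm,pm=ln(mr,m0,m1,-1)
    def ang(k,r0,r1,z):
        def s(ph):
            d=proj(n,W(r1*np.cos(ph),r1*np.sin(ph),z))-proj(n,W(r0*np.cos(ph),r0*np.sin(ph),z)); return d[0]/d[1]-k
        from scipy.optimize import brentq
        return np.degrees(brentq(s,-1.2,.5))
    print("line slope %.3f sd %.2f"%(kw[0],sw),pw.round(1),"mark slope %.3f sd %.2f"%(km[0],sm),pm.round(1))
    # position-based: image offset taken from the mark's middle
    off=pm-proj(n,W(45*np.cos(.474),-45*np.sin(.474),0))
    best=min(np.radians(np.arange(-50,20,.1)),key=lambda ph:abs(np.cross((pw-off-proj(n,W(0,0,40))),proj(n,W(30*np.cos(ph),30*np.sin(ph),40))-proj(n,W(0,0,40)))))
    print("phi line dir %.1f, mark dir %.1f (true -27.2), pos %.1f, off"%(ang(kw[0],5,30,40),ang(km[0],35,55,0),np.degrees(best)),off.round(1))
if __name__=="__main__": fine(sys.argv[1],(197,228),(235,254),253,263,262,275)
E
python3 fine.py w11 2>/dev/null; python3 go.py 621 -115 132
```

```text
line slope 0.032 sd 0.07 [257.2 212. ] mark slope -0.000 sd 0.02 [265.1 244. ]
phi line dir -25.1, mark dir -27.2 (true -27.2), pos -24.7, off [0.9 0.3]
t 38.97 at [ 619.7 -115.2  252.4] F [-0.8 -0.1  0.8] w 59.8 gf 0.0 q [-0.36  0.39  1.27 -0.    1.49 -1.5 ] 
 yfinger deg 65.19 z [-0.004  0.001 -1.   ] shift [-0.0015  0.0008  0.1204]
```

```bash
H="python3 -m handwheel"
$H '[[0,0,0.02,0,0.045],[0,0,0.055,0,0.045],[0,0,0.09,0,0.04],[0,0,0.113,0,0.035],[0,0,0.123,0,0.035]]' 20 >/dev/null
$H '[[0,0,0,0,0.035],[0,0,0,0,0.025],[0,0,0,0,0.015],[0,0,0,0,0.01],[0,0,0,0,0.01]]'>/dev/null
$H '[[0,0,0,0,0.01],[0,0,0,0.8,0.01],[0,0,0,1.6,0.01],[0,0,0,2.3,0.01],[0,0,0,2.3,0.01]]'
$H '[[0,0,0,0,0.01],[0,0,0,0,0.01],[0,0,0,0,0.01]]'
$H '[[0,0,0,0,0.02],[0,0,0,0,0.03],[0,0,0,0,0.04],[0,0,0,0,0.045],[0,0,0,0,0.045]]' >/dev/null
$H '[[0,0,-0.02,0,0.045],[0,0,-0.05,0,0.045],[0,0,-0.085,0,0.06],[0,0,-0.115,0,0.06],[0,0,-0.123,-2.3,0.06]]' >/dev/null
$H '[[0,0,0,0,0.06],[0,0,0,0,0.06],[0,0,0,0,0.06],[0,0,0,0,0.06]]' >/dev/null
$H '[[0,0,0,0,0.06],[0,0,0,0,0.06]]' >/dev/null
python3 go.py 621 -115 132
python3 -c "
from h import *; grab('wrist','w12')
f=cv2.cvtColor(cv2.imread('pics/w12.png'),cv2.COLOR_BGR2GRAY)
for r in range(192,258,6): print(r,''.join('#' if v<60 else '+' if v<100 else '.' if v<150 else ' ' for v in f[r,242:292]))
"; python3 fine.py w12 2>/dev/null
```

```text
time: 40.22
tcp_pos: [622.5, -114.6, 133.6]
ee_rot: [0.234, 0.972, 0.001, 0.002]
force: [2.4, 3.8, 0.5]
gripper_width: 0.186
gripper_force: 19.7
time: 40.47
tcp_pos: [622.5, -114.6, 133.6]
ee_rot: [0.234, 0.972, 0.001, 0.002]
force: [3.1, 3.4, 1.2]
gripper_width: 0.185
gripper_force: 19.7
t 41.8 at [ 620.1 -115.4  253.4] F [-0.5  0.5  0.2] w 60.4 gf 0.0 q [-0.36  0.39  1.27 -0.    1.49 -1.5 ] 
 yfinger deg 65.17 z [-0.002  0.001 -1.   ] shift [-0.0009  0.0007  0.1214]
192 ##################################################
198 #############.  .#################################
204 #############.  .#################################
210 #############.  +################################+
216 #############   +############################..   
222  ..   .+#####   +####################+.           
228     ..++.. .#   +######+.  . . .       +#.      . 
234     .  ..           .+####.      ...       .      
240 ..        .    .    .+####.        ..             
246     . .      ..     .+####.            ..         
252       ...       .   .+####.                .      
line slope -0.010 sd 0.04 [256.1 212. ] mark slope 0.000 sd 0.03 [265.1 244. ]
phi line dir -27.6, mark dir -27.2 (true -27.2), pos -27.9, off [1.  1.7]
```

The pointer now reads −27.6 to −27.9° against the mark's −27.2°, so it is lined up. The gripper is clear, and I'm handing in.

```bash
python3 -c "
from plant import env; print(env.hand_in())"
```

```text
the job is handed in; nothing more can be done
None
```

The job is handed in at about 42 s: the pot is in the bowl, the cup is in the pot, the hat sits level on the kiln over the stack, and the knob pointer is within about 0.7° of the long mark, with the arm clear; the hand-in returned no verdict.

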